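# Heft the plaster moulds and push the wet one home to dry

## Task

One of the three plaster moulds in front of the drying rack is still wet, which shows only in its being heavier. Going from the robot's left to its right, heft each mould in turn by its wooden bar, raising that end just a little (about a centimetre) while the far edge stays on the bench, and set it down again where it was. Then slide the heavy one along the bench, without lifting it off, straight into the lane before it until you feel it press gently against the back stop, let go of it lying flat and square there, and leave the two light ones at their places and everything else undisturbed.

Things in the scene. Friction and masses are not known exactly. Their poses are not given: they have to be found in the camera images.
- mould_p: first of three plaster moulds alike in looks: white block with grey clay skin, 140 (its x) x 80 (y) x 52 mm (z); origin: centre of the underside, +x to the far end. The centre of mass lies over the middle within 5 mm. On the far half of the top a half-face relief rises to about 88 mm above the underside (x +4 to +64, y -30 to +30 mm). Name and place do not tell which mould is wet
- mould_q: second mould, same shape, size and frame. A dry mould weighs 0.38 to 0.46 kg, the wet one 0.80 to 0.92 kg: with the bar end raised and the far bottom edge on the bench, the bar carries about 0.55 of the weight. The bar runs on an arc about that edge and turns stiffly between the fingers: a hard grip that does not turn with the mould adds up to a few N; so does a push along x (moments about that edge)
- mould_r: third mould, same shape, size and frame. Plaster on the bench rubs with a friction coefficient of very roughly 0.5 to 1
- mould_p_bar (a point): middle of this mould's round wooden bar (14 mm thick, along the mould's y), on its axis: mould frame x -55, y 0, z +86 mm, over the near (robot) end. It sits on two posts, 8 mm wide in y and 16 mm in x, with 62 mm clear between them and 27 mm clear under the bar
- mould_p_heel (a point): middle of this mould's far bottom edge (mould frame +70, 0, 0 mm), on which it stands when the bar end is raised
- mould_q_bar (a point): middle of this mould's round wooden bar (14 mm thick, along the mould's y), on its axis: mould frame x -55, y 0, z +86 mm, over the near (robot) end. It sits on two posts, 8 mm wide in y and 16 mm in x, with 62 mm clear between them and 27 mm clear under the bar
- mould_q_heel (a point): middle of this mould's far bottom edge (mould frame +70, 0, 0 mm), on which it stands when the bar end is raised
- mould_r_bar (a point): middle of this mould's round wooden bar (14 mm thick, along the mould's y), on its axis: mould frame x -55, y 0, z +86 mm, over the near (robot) end. It sits on two posts, 8 mm wide in y and 16 mm in x, with 62 mm clear between them and 27 mm clear under the bar
- mould_r_heel (a point): middle of this mould's far bottom edge (mould frame +70, 0, 0 mm), on which it stands when the bar end is raised
- rack: wooden drying rack fixed to the bench: four rails, 24 mm wide, 26 high, 130 long, make three lanes side by side, 94 mm wide (7 mm play each side of a mould), 118 mm between centres, floored by the bench. Origin: on the bench, middle of the open near ends of the rails; x runs down the lanes to the stop, y to the left. A mould starts at each lane's mouth, up to 0.12 rad askew
- stop: the rack's rigid, hard dark wooden back stop, 45 mm high, 22 thick, across the far ends of all lanes; origin: on the bench, middle of the face that the moulds meet, 130 mm from the rack's origin along its x
- lane_left (a point): on the bench at the foot of the back stop, on the centre line of the leftmost (+y) lane; its axes are the rack's. A mould that is home has its heel here
- lane_middle (a point): on the bench at the foot of the back stop, on the centre line of the middle lane; its axes are the rack's. A mould that is home has its heel here
- lane_right (a point): on the bench at the foot of the back stop, on the centre line of the rightmost (-y) lane; its axes are the rack's. A mould that is home has its heel here
- jar: bystander: closed glass jar, 64 mm across, 85 mm tall; origin under its centre
- beaker: bystander: clear plastic cup, 72 mm across, 100 mm tall; origin under its centre
- ladle: bystander: steel spoon 220 mm long, lying flat; origin near its middle
- spatula: bystander: spatula 200 mm long, lying flat; origin near its middle
- brush: bystander: brush 170 mm long, lying flat; origin near its middle
- ball_mould: bystander: small plaster block 70 x 70 x 40 mm with a ball on it (61 mm high in all); origin under its centre
- table: the wooden bench, its top at z = 0; it is rigid and fixed
Things that resemble listed ones, but are neither listed nor needed, are in the scene too. Leave any turquoise look-alike of the mould_p alone. Leave any purple look-alike of the mould_q alone.

How it is judged:
On the way, in this order (a step that is already met when the one before it is completed fails the run):
1. the mould before the left lane is held by the gripper with its bar end raised by at least 4 mm (tilt over 0.03 rad), its far bottom edge still on the bench (((horizontal distance between mould_p_heel and lane_left below 0.19 m and y of mould_p_heel in the frame of lane_left between -0.05 and 0.05 m and angle between mould_p's own z axis and vertical above 0.03 rad and height (world z) of mould_p_heel below 0.004 m and contact force between the fingers and mould_p above 1 N) or (horizontal distance between mould_q_heel and lane_left below 0.19 m and y of mould_q_heel in the frame of lane_left between -0.05 and 0.05 m and angle between mould_q's own z axis and vertical above 0.03 rad and height (world z) of mould_q_heel below 0.004 m and contact force between the fingers and mould_q above 1 N) or (horizontal distance between mould_r_heel and lane_left below 0.19 m and y of mould_r_heel in the frame of lane_left between -0.05 and 0.05 m and angle between mould_r's own z axis and vertical above 0.03 rad and height (world z) of mould_r_heel below 0.004 m and contact force between the fingers and mould_r above 1 N))), for 0.2 s.
2. the mould before the middle lane is held by the gripper with its bar end raised by at least 4 mm (tilt over 0.03 rad), its far bottom edge still on the bench (((horizontal distance between mould_p_heel and lane_middle below 0.19 m and y of mould_p_heel in the frame of lane_middle between -0.05 and 0.05 m and angle between mould_p's own z axis and vertical above 0.03 rad and height (world z) of mould_p_heel below 0.004 m and contact force between the fingers and mould_p above 1 N) or (horizontal distance between mould_q_heel and lane_middle below 0.19 m and y of mould_q_heel in the frame of lane_middle between -0.05 and 0.05 m and angle between mould_q's own z axis and vertical above 0.03 rad and height (world z) of mould_q_heel below 0.004 m and contact force between the fingers and mould_q above 1 N) or (horizontal distance between mould_r_heel and lane_middle below 0.19 m and y of mould_r_heel in the frame of lane_middle between -0.05 and 0.05 m and angle between mould_r's own z axis and vertical above 0.03 rad and height (world z) of mould_r_heel below 0.004 m and contact force between the fingers and mould_r above 1 N))), for 0.2 s.
3. the mould before the right lane is held by the gripper with its bar end raised by at least 4 mm (tilt over 0.03 rad), its far bottom edge still on the bench (((horizontal distance between mould_p_heel and lane_right below 0.19 m and y of mould_p_heel in the frame of lane_right between -0.05 and 0.05 m and angle between mould_p's own z axis and vertical above 0.03 rad and height (world z) of mould_p_heel below 0.004 m and contact force between the fingers and mould_p above 1 N) or (horizontal distance between mould_q_heel and lane_right below 0.19 m and y of mould_q_heel in the frame of lane_right between -0.05 and 0.05 m and angle between mould_q's own z axis and vertical above 0.03 rad and height (world z) of mould_q_heel below 0.004 m and contact force between the fingers and mould_q above 1 N) or (horizontal distance between mould_r_heel and lane_right below 0.19 m and y of mould_r_heel in the frame of lane_right between -0.05 and 0.05 m and angle between mould_r's own z axis and vertical above 0.03 rad and height (world z) of mould_r_heel below 0.004 m and contact force between the fingers and mould_r above 1 N))), for 0.2 s.
4. a mould is in a lane and pressed against the back stop with more than 2 N (((x of mould_p_heel in the frame of rack above 0.126 m and angle between the x axis of mould_p and the x axis of rack, either way round below 0.07 rad and contact force between mould_p and stop above 2 N) or (x of mould_q_heel in the frame of rack above 0.126 m and angle between the x axis of mould_q and the x axis of rack, either way round below 0.07 rad and contact force between mould_q and stop above 2 N) or (x of mould_r_heel in the frame of rack above 0.126 m and angle between the x axis of mould_r and the x axis of rack, either way round below 0.07 rad and contact force between mould_r and stop above 2 N))), for 0.1 s.
At the end, for the whole second after the job is handed in: the heavy mould (it rests on the bench with more than 6 N) lies flat in a lane within 4 mm of the back stop and square to it (within 0.07 rad), at rest; the two light moulds lie flat, at rest, within 25 mm of where they started (angle between each of mould_p, mould_q, mould_r's own z axis and vertical below 0.02 rad and height (world z) of each of mould_p, mould_q, mould_r below 0.004 m and linear speed of each of mould_p, mould_q, mould_r below 0.01 m/s and ((x of mould_p_heel in the frame of rack above 0.126 m and angle between the x axis of mould_p and the x axis of rack, either way round below 0.07 rad and contact force between mould_p and table above 6 N and distance of each of mould_q, mould_r from where it was at the start of the episode below 0.025 m) or (x of mould_q_heel in the frame of rack above 0.126 m and angle between the x axis of mould_q and the x axis of rack, either way round below 0.07 rad and contact force between mould_q and table above 6 N and distance of each of mould_p, mould_r from where it was at the start of the episode below 0.025 m) or (x of mould_r_heel in the frame of rack above 0.126 m and angle between the x axis of mould_r and the x axis of rack, either way round below 0.07 rad and contact force between mould_r and table above 6 N and distance of each of mould_p, mould_q from where it was at the start of the episode below 0.025 m))); the robot touches nothing.
It fails at once if a mould lifted off the bench (its far bottom edge over 12 mm up) (height (world z) of any of mould_p_heel, mould_q_heel, mould_r_heel above 0.012 m).
It fails at once if a mould tipped by more than 0.25 rad (bar end over 30 mm up) (angle between any of mould_p, mould_q, mould_r's own z axis and vertical above 0.25 rad).
It fails at once if a mould pressed against the stop with more than 20 N (wet plaster chips) (contact force between any of mould_p, mould_q, mould_r and stop above 20 N).
It fails at once if a bystander shifted by more than 30 mm (distance of any of jar, beaker, ladle, spatula, brush, ball_mould from where it was at the start of the episode above 0.03 m).
It also fails if it takes over 72 s, if anything falls off the work surface, if the arm or the gripper's body presses on something with over 40 N, if the wrist force passes 120 N, or if a joint passes its speed limit or range.

## Robot

A 6-joint arm with a two-finger parallel gripper is mounted at the origin on the work surface. World frame = base frame: x ahead of the robot, y to its left, z up, the work surface at z = 0. Lengths are in m, angles in rad, forces in N, time in s.
With the tool pointing down it reaches from about 0.425 to 0.95 m from the base axis. Payload 3.5 kg.
Tool frame: the origin (TCP) lies on the centre line of the jaws, within the pads' length; the fingertips stand 11 mm ahead of it and the grasp point (between the pads) lies 8 mm behind it; y points along the fingers, z is the direction in which the jaws open and shut, and the axes are right-handed (so a half turn about y gives the same grasp; the last joint's range is limited). The gripper opens to 85 mm and grips with 20 to 120 N. Pads are 22 mm wide; open, the fingers measure 114 mm over their backs; the gripper's body (76 mm by 85 mm) begins 54 mm behind the grasp point. The pads swing forward as they close: fully open they stand 13 mm farther back than shut.
Start: joints at [1.068, 0.286, 1.577, -0, 1.279, -0.15], TCP at [0.233, 0.633, 0.242] pointing down, gripper open.
Joint ranges: [-2.77, 2.77], [-0.9, 2.22], [0.21, 2.48], [-1.53, 4.67], [0.24, 2.81], [-2.84, 2.84]. Speed limits (rad/s): [2.79, 2.79, 3.14, 3.14, 3.14, 3.14].

## Interface

Orientations are given as a unit quaternion [x, y, z, w].
In Python, from rig import bot gives the robot as it stands. The module is installed in compiled form; this text tells all that it offers.
- The arm moves only by the shell command python3 -m inch 'ROWS' [FORCE]. ROWS is text: rows parted by semicolons, each of 5 numbers parted by spaces: the opening, from 0 (shut) to 1 (fully open), then the shift along the tool's x, y, z in units of 1000 mm (1.0 is 1000 mm), then the turn about the tool's y in units of 120 degrees (1.0 is 120 degrees). In form: grip dx dy dz roll; .... A call has 1 to 8 rows; each row shifts and turns the pose as measured when the row begins, along the tool's axes as they then stand; what a row does not reach is not made up. A row lasts 1/10 s, in which the tool goes at most 50 mm and 8.59 degrees, less where a joint would pass 70% of its speed; a pose out of reach is approached as far as the arm can. A call with a number of a shift or a turn outside -1 to 1 is refused whole. A call with a gripper value outside its range is refused whole. The fingers move at their own pace and stop on an object; FORCE is the grip in N (left out, the last holds). Time passes only in rows, so rows that do not move let the fingers close. It gives the time, the measured TCP pose, the force and the opening at its end, in the units of the state.
- bot.sense(): the state, without advancing time (a new reading comes with each control period).
- bot.read_camera(name): name is "side" or "top"; returns a dict with "frame" (384x512x3 uint8, red, green, blue), "vertical_fov" (degrees; the focal length in pixels is half the picture's height over the tangent of half this angle, whatever the lens; pixels are square), "cx", "cy" (the principal point, pixels), "camera_from_world" (4x4, takes a point from world to camera coordinates). Camera axes: x right, y down, z forward; pixel columns grow to the right and rows downward; lengths in m; the calibration is good to about 2 mm. A picture is of the moment at which its call begins. There is no depth.
- bot.close_job(): hands the job in, once; it reports no verdict.
Trained networks look in a picture, given as the dict that the camera call returned (one of the last four; its "shot" number tells which), for a name from the list of things; names that differ only in an ending like _2 or _b are one class to them, and where a whole thing is asked for, a point or a joint stands for the part that bears it (a point fixed in the world has none). Each returns a list of dicts, best first, with "score" (0 to 1); they miss things now and then, are a little off and sometimes report something else, mostly with a low value. They report only what shows in the picture. A call takes as long as a camera call. They do not tell look-alikes from the thing itself.
- bot.look_for(picture, query): "rect" ([left, top, width, height] in pixels, round what is visible of it).
- bot.silhouettes(picture, query): "mask" (384x512 bool, what is visible of it) and "rect" ([left, top, width, height] in pixels, round what is visible of it).
The state is a dict: "t": time; "joint_pos": joint angles; "qvel": joint speeds; "joint_efforts": joint torques, N m; "tcp_pos": TCP position; "tool_rot": TCP orientation; "wrist_force": force on the tool from outside, world axes, zero at the start; "ft_torque": the same for the moment, N m; "opening": finger opening in m.
Only numpy, scipy, OpenCV 4.12 (cv2) and the standard library are available. Lean on these libraries where they do the work, as an engineer would, in place of code of your own. Each camera call takes 0.05 s, during which the arm holds its last target. There are 200 camera calls.

## Working session

There is one attempt and no reset: what is moved stays moved. The work goes in short steps, Python scripts to look and compute and a shell command to move; the robot and the scene stay as the last step left them, time stands still between calls to the robot, and variables do not carry over. Pictures are saved under pics/ and viewed, about 8 in all and at most 12, crops included, and the job is handed in when it is done.

```bash
mkdir -p pics
cat > h.py <<'E'
import numpy as np, cv2
from rig import bot
from scipy.spatial.transform import Rotation as R
def K(p):
    f=p["frame"].shape[0]/2/np.tan(np.radians(p["vertical_fov"])/2); return f,p["cx"],p["cy"]
def ray(p,u,v,z):
    f,cx,cy=K(p);T=np.array(p["camera_from_world"]);Rm=T[:3,:3];c=-Rm.T@T[:3,3]
    d=Rm.T@np.array([(u-cx)/f,(v-cy)/f,1]);return c+d*(z-c[2])/d[2]
def proj(p,X):
    f,cx,cy=K(p);T=np.array(p["camera_from_world"]);X=np.atleast_2d(X)@T[:3,:3].T+T[:3,3]
    return np.c_[f*X[:,0]/X[:,2]+cx,f*X[:,1]/X[:,2]+cy]
def st():
    s=bot.sense();m=R.from_quat(s["tool_rot"]).as_matrix()
    print("t %.2f"%s["t"],"tcp",np.round(s["tcp_pos"],4),"F",np.round(s["wrist_force"],2),"T",np.round(s["ft_torque"],2),"op %.4f"%s["opening"],"q",np.round(s["joint_pos"],2));print(np.round(m,3));return s
def save(p,n,crop=None,k=1):
    im=p["frame"][:,:,::-1]
    if crop: l,t,w,h=crop; im=im[t:t+h,l:l+w]
    cv2.imwrite("pics/"+n,cv2.resize(im,None,fx=k,fy=k,interpolation=cv2.INTER_CUBIC))
E
python3 - <<'E'
from h import *
st()
ps={}
for n in("top","side"):
    p=bot.read_camera(n);ps[n]=p
    T=np.array(p["camera_from_world"]);print(n,"cam",np.round(-T[:3,:3].T@T[:3,3],3),"fwd",np.round(T[2,:3],2),"f",round(K(p)[0]))
    for q in("mould_p","mould_p_bar","rack","stop","jar","beaker","ladle","spatula","brush","ball_mould"):
        print(n,q,[(round(d["score"],2),[round(float(x)) for x in d["rect"]]) for d in bot.look_for(p,q)][:6])
im=np.hstack([ps["top"]["frame"],ps["side"]["frame"]])
cv2.imwrite("pics/a.png",cv2.resize(ps["top"]["frame"][:,:,::-1],None,fx=1.5,fy=1.5));cv2.imwrite("pics/b.png",cv2.resize(ps["side"]["frame"][:,:,::-1],None,fx=1.5,fy=1.5))
E
```

```text
t 0.00 tcp [0.2329 0.6329 0.241 ] F [0.04 0.49 0.42] T [ 0.   -0.02 -0.02] op 0.0852 q [ 1.07  0.29  1.58  0.    1.28 -0.15]
[[ 0.938 -0.001  0.346]
 [-0.346 -0.002  0.938]
 [-0.    -1.    -0.002]]
top cam [0.465 0.031 0.987] fwd [ 0.12 -0.   -0.99] f 353
top mould_p [(0.96, [339, 252, 51, 62]), (0.87, [251, 184, 35, 53]), (0.82, [298, 186, 33, 54]), (0.73, [265, 256, 45, 60])]
top mould_p_bar [(0.9, [264, 257, 47, 62]), (0.7, [252, 184, 32, 55])]
top rack [(0.94, [198, 120, 140, 59]), (0.32, [163, 118, 18, 66])]
top stop [(0.85, [202, 123, 134, 13])]
top jar [(0.88, [152, 195, 26, 26])]
top beaker [(0.56, [356, 138, 33, 33]), (0.47, [139, 144, 19, 79])]
top ladle [(0.57, [138, 145, 19, 76]), (0.46, [352, 136, 40, 37])]
top spatula [(0.75, [372, 172, 22, 74]), (0.22, [354, 138, 34, 31])]
top brush [(0.88, [164, 122, 18, 61])]
top ball_mould [(0.58, [344, 197, 30, 29]), (0.2, [140, 144, 18, 77])]
side cam [ 0.355 -0.496  0.738] fwd [ 0.26  0.61 -0.75] f 357
side mould_p [(0.86, [127, 239, 80, 68]), (0.75, [214, 201, 66, 51]), (0.66, [224, 242, 71, 58]), (0.65, [159, 321, 78, 62]), (0.64, [200, 168, 61, 46])]
side mould_p_bar [(0.75, [214, 201, 68, 55]), (0.66, [129, 237, 80, 66])]
side rack [(0.7, [252, 149, 120, 133])]
side stop [(0.91, [291, 146, 85, 117]), (0.39, [192, 128, 64, 22])]
side jar [(0.68, [198, 132, 24, 33])]
side beaker [(0.74, [343, 272, 45, 50])]
side ladle [(0.61, [191, 125, 65, 23]), (0.58, [213, 202, 65, 49]), (0.5, [228, 244, 70, 54]), (0.31, [267, 296, 47, 50]), (0.27, [343, 272, 45, 52])]
side spatula [(0.86, [263, 323, 99, 61])]
side brush [(0.61, [240, 135, 50, 25]), (0.58, [195, 123, 63, 26])]
side ball_mould [(0.83, [268, 294, 46, 54])]
```

View pics/a.png

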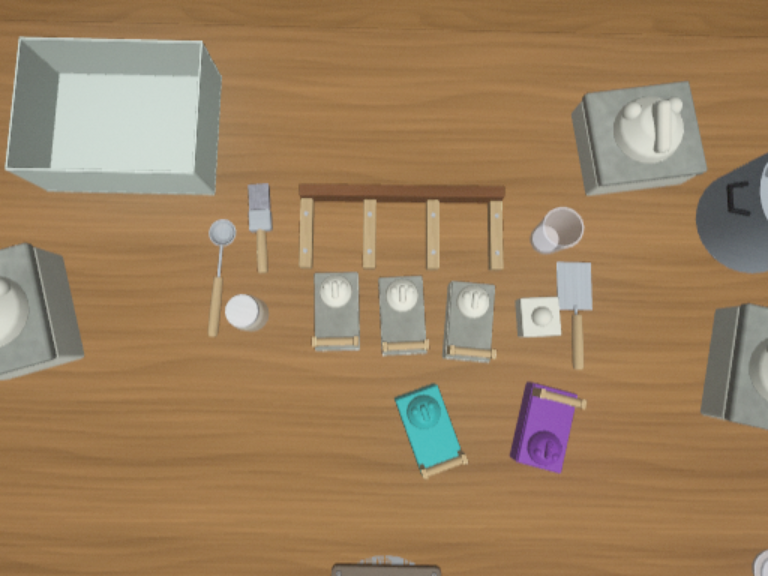

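View pics/b.png

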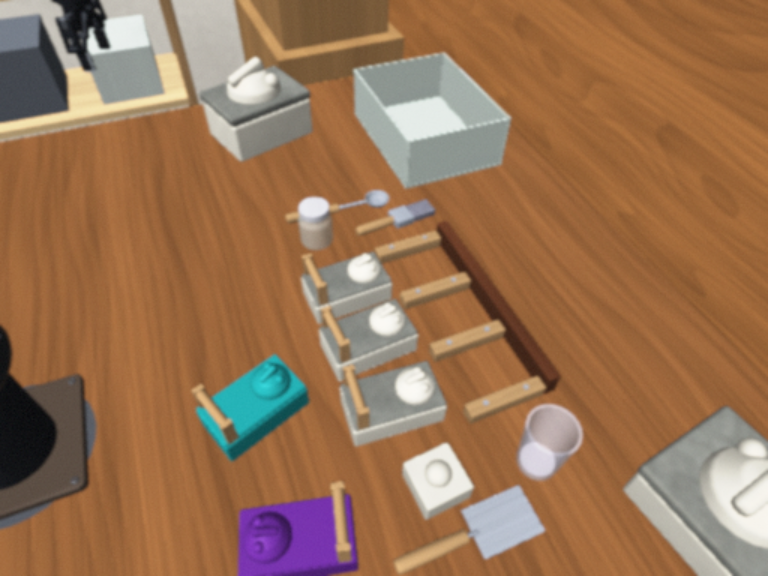

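Three grey moulds sit at the lane mouths, with bars at top-picture original pixels of about (223,228), (270,231) and (314,235). The turquoise (~287,287) and purple (~363,285) ones are look-alikes and stay put. Next I fit the exact poses.

```bash
cat > fit.py <<'E'
from h import *
from scipy.optimize import minimize
def box(x0,x1,y0,y1,z0,z1): return np.array([[x,y,z] for x in(x0,x1) for y in(y0,y1) for z in(z0,z1)],float)/1e3
a=np.linspace(0,2*np.pi,12)
relief=np.array([[34+r*np.cos(t),r*np.sin(t),z] for r,z in((30,52),(27,65),(19,80),(6,88)) for t in a])/1e3
MOULD=[box(-70,70,-40,40,0,52),box(-62,-48,-41,41,79,93),box(-63,-47,-39,-31,52,86),box(-63,-47,31,39,52,86),relief]
RACK=[box(0,130,y-12,y+12,0,26) for y in(-177,-59,59,177)]+[box(130,152,-189,189,0,45)]
def place(b,x): c,s=np.cos(x[2]),np.sin(x[2]); return b@np.array([[c,-s,0],[s,c,0],[0,0,1]]).T+[x[0],x[1],0]
def render(p,model,x,S=4):
    m=np.zeros((384*S,512*S),np.uint8)
    for b in model:
        uv=((proj(p,place(b,x))+.5)*S-.5); cv2.fillConvexPoly(m,cv2.convexHull(np.round(uv*16).astype(np.int32)),255,shift=4)
    return cv2.resize(m,(512,384),interpolation=cv2.INTER_AREA)/255.
def fit(obs,model,x0):
    def cost(d):
        x=x0+d*[1,1,5];return sum(1-np.minimum(r,m).sum()/np.maximum(r,m).sum() for p,m in obs for r in[render(p,model,x)])
    sim=np.array([[0,0,0],[.012,0,0],[0,.012,0],[0,0,.015]])
    r=minimize(cost,np.zeros(3),method="Nelder-Mead",options=dict(initial_simplex=sim,xatol=1e-4,fatol=1e-4))
    r=minimize(cost,r.x,method="Nelder-Mead",options=dict(initial_simplex=sim/3+r.x,xatol=1e-4,fatol=1e-4))
    return x0+r.x*[1,1,5],r.fun
def sil(p,q,x):
    uv=proj(p,[[x[0],x[1],.03]])[0];c=[]
    for d in bot.silhouettes(p,q):
        v,u=np.nonzero(d["mask"])
        if len(u): c.append((np.hypot(u.mean()-uv[0],v.mean()-uv[1]),d["mask"]))
    c.sort(key=lambda t:t[0]); return c[0] if c and c[0][0]<15 else None
E
cat > m.py <<'E'
from fit import *
def run(draw=None):
    ps=[bot.read_camera(n) for n in("top","side")]
    out=[]
    for u,v in((223,209),(268,211),(313,214)):
        x0=np.array([*ray(ps[0],u,v,.04)[:2],0.])
        ss=[(n,p,sil(p,"mould_p",x0)) for n,p in zip(("top","side"),ps)]
        for sub in(("top",),("side",),("top","side")):
            o=[(p,s[1].astype(float)) for n,p,s in ss if s is not None and n in sub]
            if o: x,f=fit(o,MOULD,x0);print(sub,np.round(x,4),round(f,3))
        out.append(x)
    for n,p in zip(("top","side"),ps):
        o=[(p,d["mask"].astype(float)) for d in bot.silhouettes(p,"rack")[:1]]
        x0=np.array([ray(ps[0],268,177,.026)[0],ray(ps[0],268,177,.026)[1],0.])
        x,f=fit(o,RACK,x0);print("rack",n,np.round(x,4),round(f,3))
        if n=="top": rk=x
    tiles=[]
    for p,(l,t,w,h) in zip(ps,((185,110,170,140),(190,140,190,165))):
        im=cv2.resize(p["frame"][t:t+h,l:l+w,::-1],None,fx=4,fy=4,interpolation=cv2.INTER_CUBIC)
        for M,x in [(MOULD,o) for o in out]+[(RACK,rk)]:
            for b in M:
                if len(b)!=8: continue
                uv=(proj(p,place(b,x))-[l,t]+.5)*4
                for i in range(8):
                    for j in(1,2,4):
                        if not i&j: cv2.line(im,tuple(map(int,uv[i])),tuple(map(int,uv[i|j])),(0,0,255) if M is MOULD else (255,0,0),1)
        tiles.append(im)
    if draw:
        for k,i in enumerate(tiles): cv2.imwrite(f"pics/{draw}{k}.png",i)
if __name__=="__main__": run("ov")
E
python3 m.py
```

```text
('top',) [0.539  0.0979 0.0501] 0.073
('side',) [0.5388 0.097  0.0279] 0.076
('top', 'side') [0.5387 0.097  0.0352] 0.147
('top',) [ 0.5346 -0.0178  0.0655] 0.056
('side',) [ 0.5346 -0.0201  0.0543] 0.089
('top', 'side') [ 0.5346 -0.0183  0.0674] 0.157
('top',) [ 0.5261 -0.1386 -0.0733] 0.059
('side',) [ 0.5257 -0.1424 -0.0698] 0.045
('top', 'side') [ 0.5262 -0.1399 -0.0713] 0.121
rack top [ 0.6235 -0.0161  0.0095] 0.088
rack side [ 0.6257 -0.0185  0.    ] 0.0
```

View pics/ov0.png

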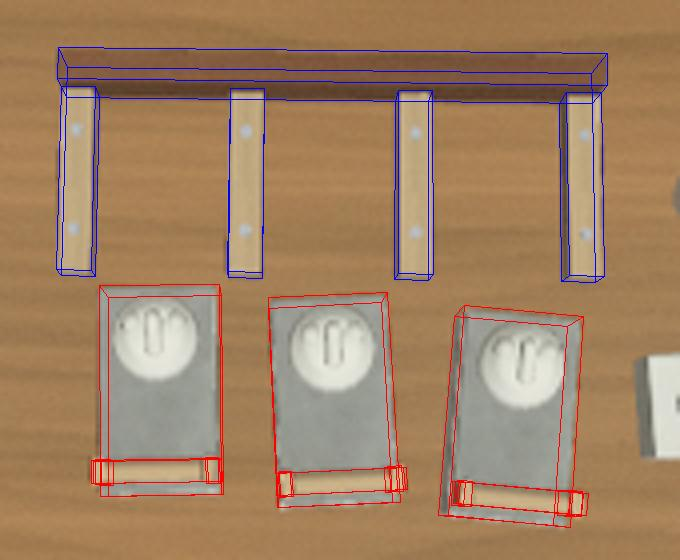

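The overlay agrees with the picture: the moulds' red outlines sit on the three grey moulds and the blue outline on the rack. First I turn the tool to the left mould's yaw.

```bash
python3 -m inch '0.5 0 0 0 0.07; 0.5 0 0 0 0.07; 0.5 0 0 0 0.07; 0.5 0 0 0 0.07; 0.5 0 0 0 0.07; 0.5 0 0 0 0.07; 0.5 0 0 0 0.07; 0.5 0 0 0 0.07' 20
cat >> h.py <<'E'
def go(x,y,z,yaw):
    s=st();m=R.from_quat(s["tool_rot"]).as_matrix();d=m.T@(np.array([x,y,z])-s["tcp_pos"])
    a=np.arctan2(m[1,2],m[0,2]);e=(yaw-a+np.pi)%(2*np.pi)-np.pi
    print("tool shift mm",np.round(d*1e3,1),"roll units %.4f"%(-np.degrees(e)/120),"yaw now %.4f"%a)
E
python3 -c "
from h import *
go(.4837,.0951,.15,.035)"
```

```text
t: 2.4
tcp_pos: [0.2332, 0.6334, 0.2423]
tool_rot: [0.504, -0.496, 0.496, -0.504]
wrist_force: [0.8, 0.0, -0.3]
opening: 0.0428
t 2.40 tcp [0.2332 0.6334 0.2423] F [ 0.8   0.05 -0.29] T [0.02 0.01 0.08] op 0.0428 q [1.07 0.29 1.58 0.   1.28 1.05]
[[ 0.015 -0.     1.   ]
 [-1.     0.     0.015]
 [-0.    -1.    -0.   ]]
tool shift mm [542.1  92.3 242.3] roll units -0.0094 yaw now 0.0153
```

```bash
python3 -m inch '0.5 0.045 0 0.02 -0.0094; 0.5 0.045 0 0.02 0; 0.5 0.045 0 0.02 0; 0.5 0.045 0 0.02 0; 0.5 0.045 0 0.02 0; 0.5 0.045 0 0.02 0; 0.5 0.045 0 0.02 0; 0.5 0.045 0 0.02 0'; python3 -c "
from h import *
go(.4837,.0951,.15,.035)"
```

```text
t: 3.2
tcp_pos: [0.4057, 0.2756, 0.2418]
tool_rot: [-0.509, 0.489, -0.489, 0.512]
wrist_force: [1.4, 0.7, 1.0]
opening: 0.043
t 3.20 tcp [0.4057 0.2756 0.2418] F [1.41 0.68 1.02] T [ 0.02 -0.06 -0.02] op 0.0430 q [ 0.39 -0.13  2.02  0.    1.25  0.34]
[[ 0.044  0.004  0.999]
 [-0.999  0.003  0.044]
 [-0.003 -1.     0.004]]
tool shift mm [184.   91.6  69.6] roll units 0.0043 yaw now 0.0439
```

```bash
python3 -m inch '0.5 0.046 0.02 0.018 0.004; 0.5 0.046 0.02 0.018 0; 0.5 0.046 0.02 0.018 0; 0.5 0.046 0.02 0.018 0; 0.5 0 0 0 0'; python3 -c "
from h import *
go(.4837,.0951,.078,.035)"
```

```text
t: 3.7
tcp_pos: [0.4832, 0.1001, 0.1702]
tool_rot: [-0.502, 0.49, -0.495, 0.512]
wrist_force: [-0.1, 1.1, 0.4]
opening: 0.0428
t 3.70 tcp [0.4832 0.1001 0.1702] F [-0.07  1.07  0.42] T [ 0.04  0.02 -0.01] op 0.0428 q [-0.   -0.05  2.09  0.01  1.09 -0.03]
[[ 0.029  0.015  0.999]
 [-1.     0.005  0.029]
 [-0.004 -1.     0.015]]
tool shift mm [ 5.4 92.1 -1. ] roll units -0.0030 yaw now 0.0286
```

```bash
python3 -m inch '0.5 0.005 0.02 0 -0.003; 0.5 0 0.02 0 0; 0.5 0 0.02 0 0; 0.5 0 0.012 0 0; 0.5 0 0 0 0'; python3 -c "
from h import *
go(.4837,.0951,.078,.035)
p=bot.read_camera('side');save(p,'c.png',(130,130,200,150),4)"
```

```text
t: 4.2
tcp_pos: [0.4865, 0.0951, 0.0986]
tool_rot: [-0.501, 0.488, -0.496, 0.514]
wrist_force: [-1.2, 0.1, 0.0]
opening: 0.0428
t 4.20 tcp [0.4865 0.0951 0.0986] F [-1.18  0.13  0.01] T [-0.03  0.04  0.09] op 0.0428 q [-0.01  0.05  2.13  0.01  0.94 -0.05]
[[ 0.031  0.02   0.999]
 [-0.999  0.006  0.031]
 [-0.005 -1.     0.02 ]]
tool shift mm [-0.  20.5 -3.2] roll units -0.0018 yaw now 0.0313
```

View pics/c.png

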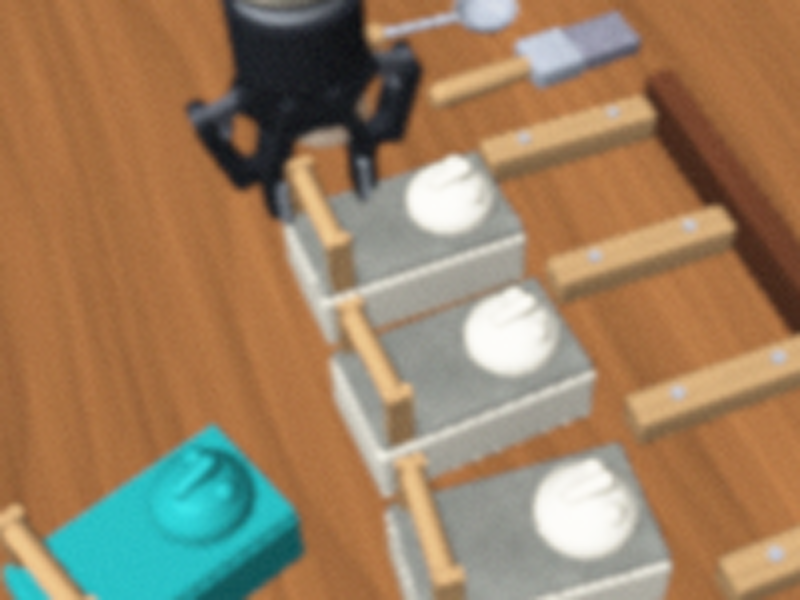

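The side view shows the fingers (~(275,215) and (365,190) in the crop) straddling the middle of the left bar. I descend the rest of the way.

```bash
python3 -m inch '0.5 0 0.01 -0.003 -0.001; 0.5 0 0.01 0 0; 0.5 0 0 0 0' 20
cat > f.py <<'E'
from h import *
import sys
# average of wrench via camera calls (each lets 0.05 s pass)
n=int(sys.argv[1]);A=[];
for i in range(n):
    if i: bot.read_camera("top")
    s=bot.sense();A.append(np.r_[s["wrist_force"],s["ft_torque"],s["tcp_pos"]])
A=np.array(A);print("mean",np.round(A.mean(0),3),"sd",np.round(A.std(0)[:6],2))
E
python3 f.py 6; python3 -c "
from h import *
go(.4837,.0951,.078,.035)"
```

```text
t: 4.55
tcp_pos: [0.4861, 0.0959, 0.0807]
tool_rot: [-0.501, 0.486, -0.496, 0.517]
wrist_force: [0.4, 0.4, -0.2]
opening: 0.0427
mean [ 0.09   0.18   0.02  -0.012  0.021  0.006  0.487  0.096  0.082] sd [0.52 0.32 0.36 0.02 0.04 0.02]
t 4.80 tcp [0.4872 0.0958 0.0821] F [ 0.23 -0.31 -0.3 ] T [-0.05  0.01  0.05] op 0.0427 q [-0.01  0.08  2.14  0.01  0.89 -0.05]
[[ 0.035  0.029  0.999]
 [-0.999  0.006  0.035]
 [-0.005 -1.     0.029]]
tool shift mm [ 0.6  4.  -3.6] roll units -0.0001 yaw now 0.0348
```

```bash
python3 -m inch '0.5 0 0.004 -0.0035 0; 0.5 0 0 0 0; 0.35 0 0 0 0; 0.25 0 0 0 0; 0.1 0 0 0 0; 0 0 0 0 0; 0 0 0 0 0' 20;  python3 f.py 6; python3 -c "
from h import *
st()"
```

```text
t: 5.5
tcp_pos: [0.4842, 0.0956, 0.0785]
tool_rot: [-0.5, 0.485, -0.498, 0.518]
wrist_force: [-0.6, -1.0, -0.3]
opening: 0.0133
mean [ 0.129  0.054  0.058 -0.005 -0.025  0.041  0.484  0.096  0.078] sd [0.63 0.67 0.55 0.03 0.04 0.01]
t 5.75 tcp [0.4841 0.0956 0.0785] F [ 1.23  1.21 -0.82] T [-0.04 -0.01  0.04] op 0.0134 q [-0.01  0.08  2.15  0.01  0.88 -0.05]
[[ 0.035  0.031  0.999]
 [-0.999  0.006  0.035]
 [-0.005 -1.     0.031]]
```

```bash
python3 -m inch '0 0 -0.003 0.002 0; 0 0 -0.003 0.002 0; 0 0 -0.003 0.002 0; 0 0 0 0 0';  python3 f.py 8; python3 -c "
from h import *
st()"
```

```text
t: 6.15
tcp_pos: [0.4877, 0.0958, 0.0859]
tool_rot: [-0.501, 0.487, -0.496, 0.516]
wrist_force: [-0.2, 0.8, -2.8]
opening: 0.0132
mean [ 0.067  0.192 -3.518  0.01   0.101  0.     0.487  0.096  0.086] sd [0.51 0.36 0.47 0.02 0.02 0.02]
t 6.50 tcp [0.4874 0.0958 0.0856] F [-0.05 -0.31 -4.22] T [0.04 0.11 0.01] op 0.0133 q [-0.01  0.08  2.13  0.01  0.91 -0.05]
[[ 0.035  0.024  0.999]
 [-0.999  0.006  0.035]
 [-0.005 -1.     0.024]]
```

```bash
python3 -m inch '0 0 0.003 -0.0015 0; 0 0 0.003 -0.0015 0; 0 0 0.002 -0.0005 0; 0 0 0 0 0';  python3 f.py 3
```

```text
t: 6.9
tcp_pos: [0.4841, 0.0958, 0.0786]
tool_rot: [-0.501, 0.486, -0.496, 0.516]
wrist_force: [-0.0, -0.5, -0.5]
opening: 0.013
mean [-1.616 -0.358  0.107 -0.022  0.217  0.011  0.484  0.096  0.079] sd [1.16 0.37 0.42 0.04 0.06 0.03]
```

```bash
python3 -m inch '0.5 0 0 0 0; 0.5 0 0 0 0; 0.5 0 0 0 0; 0.5 0 -0.02 0 0; 0.5 0 -0.03 0 0; 0.5 0.03 0 0 0; 0.5 0.045 0 0 0;0.5 0.04 0 0 0';  python3 -c "
from h import *
go(.4797,-.0220,.078,.067)"
```

```text
t: 7.8
tcp_pos: [0.4905, -0.0192, 0.1322]
tool_rot: [-0.501, 0.482, -0.496, 0.52]
wrist_force: [2.1, 0.5, -0.3]
opening: 0.0423
t 7.80 tcp [ 0.4905 -0.0192  0.1322] F [ 2.1   0.48 -0.34] T [-0.01 -0.    0.06] op 0.0423 q [-0.25 -0.02  2.13  0.02  1.   -0.31]
[[ 0.044  0.034  0.998]
 [-0.999  0.006  0.043]
 [-0.004 -0.999  0.034]]
tool shift mm [  2.6  53.8 -12.7] roll units -0.0112 yaw now 0.0434
```

```bash
python3 -m inch '0.5 0.003 0 -0.0125 -0.011; 0.5 0 0.02 0 0; 0.5 0 0.02 0 0; 0.5 0 0 0 0';  python3 -c "
from h import *
go(.4797,-.0220,.078,.067)"
```

```text
t: 8.2
tcp_pos: [0.4826, -0.0291, 0.094]
tool_rot: [-0.503, 0.474, -0.496, 0.525]
wrist_force: [-0.3, 0.2, 0.2]
opening: 0.0425
t 8.20 tcp [ 0.4826 -0.0291  0.094 ] F [-0.26  0.22  0.16] T [-0.05  0.05  0.02] op 0.0425 q [-0.28  0.02  2.17  0.02  0.91 -0.35]
[[ 0.059  0.043  0.997]
 [-0.998  0.002  0.059]
 [ 0.001 -0.999  0.043]]
tool shift mm [-7.3 15.8 -3.1] roll units -0.0037 yaw now 0.0592
```

```bash
python3 -m inch '0.5 -0.007 0.008 -0.003 -0.0037; 0.5 0 0.008 0 0; 0.5 0 0 0 0';  python3 f.py 4; python3 -c "
from h import *
go(.4797,-.0220,.078,.067)
p=bot.read_camera('side');save(p,'d.png',(150,140,180,140),4)"
```

```text
t: 8.5
tcp_pos: [0.4809, -0.0217, 0.0784]
tool_rot: [-0.505, 0.471, -0.494, 0.528]
wrist_force: [-0.6, 0.6, -0.3]
opening: 0.0427
mean [-0.34  -0.198  0.077 -0.018  0.015 -0.02   0.481 -0.022  0.079] sd [0.28 0.49 0.23 0.01 0.03 0.03]
t 8.65 tcp [ 0.4816 -0.022   0.0795] F [-0.6  -0.72  0.1 ] T [-0.01  0.03  0.01] op 0.0426 q [-0.26  0.04  2.18  0.02  0.87 -0.34]
[[ 0.068  0.048  0.997]
 [-0.998  0.001  0.068]
 [ 0.003 -0.999  0.048]]
tool shift mm [-0.2  1.4 -2. ] roll units 0.0004 yaw now 0.0678
```

View pics/d.png

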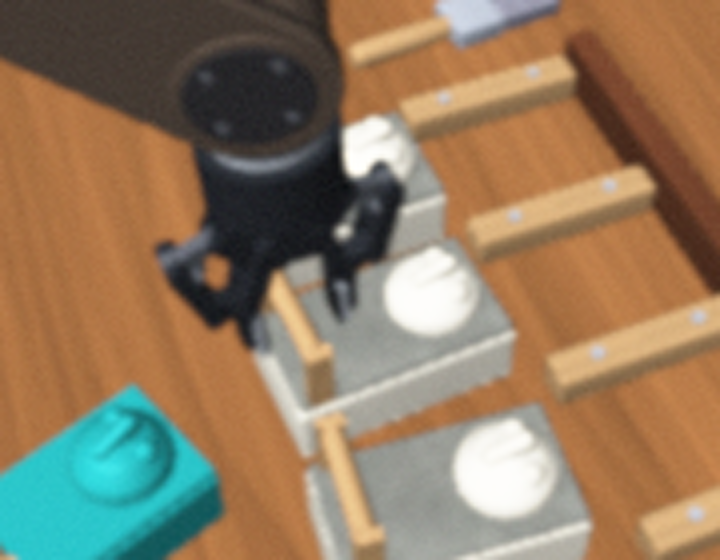

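The fingers straddle the middle bar (~(258,345) and (343,315) in the crop). I close, then heft it as before.

```bash
python3 -m inch '0.4 0 0.001 -0.002 0; 0.25 0 0 0 0; 0.1 0 0 0 0; 0 0 0 0 0; 0 0 0 0 0; 0 0 0 0 0' 20;  python3 f.py 4;python3 -m inch '0 0 -0.003 0.002 0; 0 0 -0.003 0.002 0; 0 0 -0.003 0.002 0; 0 0 0 0 0';  python3 f.py 8
```

```text
t: 9.3
tcp_pos: [0.4801, -0.0225, 0.0795]
tool_rot: [-0.504, 0.47, -0.495, 0.528]
wrist_force: [-0.2, -0.6, 0.1]
opening: 0.0134
mean [-0.425  0.029  0.138  0.002  0.04   0.03   0.48  -0.022  0.079] sd [0.24 0.4  0.17 0.02 0.03 0.01]
t: 9.85
tcp_pos: [0.4825, -0.0212, 0.0853]
tool_rot: [-0.506, 0.473, -0.493, 0.527]
wrist_force: [0.8, -0.2, -5.9]
opening: 0.0134
mean [ 0.629 -0.648 -6.299 -0.066  0.073 -0.05   0.482 -0.021  0.085] sd [0.36 0.37 0.52 0.02 0.02 0.02]
```

```bash
python3 -m inch '0 0 0.003 -0.001 0; 0 0 0.003 -0.001 0; 0 0 0.0005 -0.0002 0; 0 0 0 0 0';  python3 f.py 3; python3 -m inch '0.5 0 0 0 0; 0.5 0 0 0 0; 0.5 0 0 0 0; 0.5 0 -0.02 0 0; 0.5 0 -0.03 0 0; 0.5 0.03 0 0 0.02; 0.5 0.045 0 0 0.02;0.5 0.04 0 0 0.02';  python3 -c "
from h import *
go(.4713,-.1360,.085,-.071)"
```

```text
t: 10.6
tcp_pos: [0.48, -0.0215, 0.0796]
tool_rot: [-0.506, 0.473, -0.492, 0.527]
wrist_force: [-2.7, 0.2, -3.4]
opening: 0.013
mean [-2.014 -0.119 -2.864 -0.026  0.292  0.01   0.48  -0.021  0.08 ] sd [0.53 0.33 0.39 0.02 0.01 0.04]
t: 11.5
tcp_pos: [0.4875, -0.1374, 0.138]
tool_rot: [0.472, -0.498, 0.528, -0.501]
wrist_force: [-0.6, 0.1, 0.7]
opening: 0.0425
t 11.50 tcp [ 0.4875 -0.1374  0.138 ] F [-0.63  0.15  0.67] T [-0.03  0.02  0.07] op 0.0425 q [-0.49 -0.    2.1   0.03  0.99 -0.45]
[[-0.054  0.059  0.997]
 [-0.999 -0.002 -0.054]
 [-0.001 -0.998  0.059]]
tool shift mm [ -0.5  51.9 -19.4] roll units 0.0082 yaw now -0.0538
```

```bash
python3 -m inch '0.5 0 0 -0.018 0.008; 0.5 0 0.02 0 0; 0.5 0 0.015 0 0; 0.5 0 0 0 0';  python3 -c "
from h import *
go(.4713,-.1360,.079,-.071)"
```

```text
t: 11.9
tcp_pos: [0.4754, -0.1447, 0.1062]
tool_rot: [0.463, -0.5, 0.539, -0.495]
wrist_force: [-0.0, 0.7, -0.3]
opening: 0.0428
t 11.90 tcp [ 0.4754 -0.1447  0.1062] F [-0.02  0.74 -0.31] T [-0.   -0.    0.03] op 0.0428 q [-0.51  0.02  2.15  0.03  0.91 -0.45]
[[-0.08   0.071  0.994]
 [-0.997 -0.01  -0.08 ]
 [ 0.004 -0.997  0.071]]
tool shift mm [-8.4 26.8 -6.7] roll units -0.0043 yaw now -0.0799
```

```bash
python3 -m inch '0.5 -0.0085 0.006 -0.0065 -0.004; 0.5 0 0.01 0 0; 0.5 0 0.009 0 0; 0.5 0 0 0 0';  python3 f.py 4; python3 -c "
from h import *
go(.4713,-.1360,.079,-.071)
p=bot.read_camera('side');save(p,'e.png',(140,150,180,140),4)"
```

```text
t: 12.3
tcp_pos: [0.4727, -0.1353, 0.0812]
tool_rot: [0.465, -0.496, 0.538, -0.498]
wrist_force: [-1.1, -0.6, -0.4]
opening: 0.0425
mean [-0.376 -0.176  0.121  0.009  0.044  0.007  0.473 -0.136  0.082] sd [0.57 0.3  0.32 0.02 0.02 0.03]
t 12.45 tcp [ 0.4737 -0.1361  0.0827] F [-0.53 -0.27  0.32] T [ 0.04  0.04 -0.04] op 0.0429 q [-0.5   0.05  2.18  0.03  0.85 -0.45]
[[-0.07   0.077  0.995]
 [-0.997 -0.013 -0.069]
 [ 0.008 -0.997  0.078]]
tool shift mm [ 0.1  3.5 -2.7] roll units 0.0006 yaw now -0.0697
```

View pics/e.png

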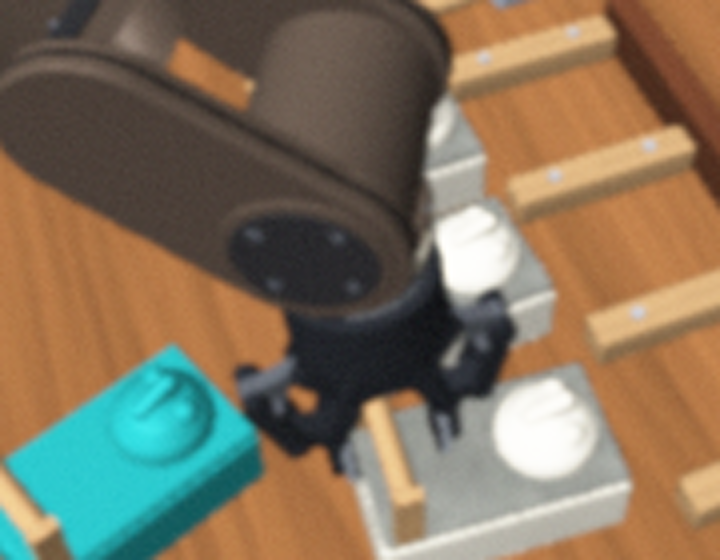

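The fingers straddle the right bar (~(345,470) and (443,440)). I close and heft.

```bash
python3 -m inch '0.4 0 0.003 -0.0027 0; 0.25 0 0 0 0; 0.1 0 0 0 0; 0 0 0 0 0; 0 0 0 0 0; 0 0 0 0 0' 20;  python3 f.py 4;python3 -m inch '0 0 -0.003 0.0018 0; 0 0 -0.003 0.0018 0; 0 0 -0.003 0.0018 0; 0 0 0 0 0';  python3 f.py 8
```

```text
t: 13.1
tcp_pos: [0.4719, -0.1365, 0.0805]
tool_rot: [0.464, -0.494, 0.54, -0.499]
wrist_force: [0.3, -0.3, -0.6]
opening: 0.0127
mean [ 0.443  0.057 -0.24   0.024  0.028 -0.029  0.472 -0.137  0.08 ] sd [0.43 0.6  0.35 0.03 0.02 0.05]
t: 13.65
tcp_pos: [0.4746, -0.1357, 0.0883]
tool_rot: [0.466, -0.496, 0.538, -0.498]
wrist_force: [1.0, -0.2, -4.6]
opening: 0.0133
mean [ 0.103 -0.009 -3.272  0.013  0.194 -0.     0.474 -0.136  0.088] sd [0.55 0.46 0.56 0.02 0.03 0.02]
```

Bar forces: left 3.5 N, middle 6.3 N, right 3.3 N, so the middle mould is the wet one. I set the right one down.

```bash
python3 -m inch '0 0 0.003 -0.0012 0; 0 0 0.003 -0.0012 0; 0 0 0.002 -0.0003 0; 0 0 0 0 0';  python3 f.py 3; python3 -m inch '0.5 0 0 0 0; 0.5 0 0 0 0; 0.5 0 0 0 0; 0.5 0 -0.025 0 0; 0.5 0 -0.03 0 0;0.5 0 0 0 0';  python3 -c "
from h import *
go(.480,-.0220,.135,.067)"
```

```text
t: 14.4
tcp_pos: [0.4726, -0.136, 0.0806]
tool_rot: [0.466, -0.496, 0.538, -0.498]
wrist_force: [-1.4, -0.3, -0.6]
opening: 0.0132
mean [-1.457  0.31   0.353  0.025  0.245  0.021  0.473 -0.136  0.081] sd [0.46 0.44 0.71 0.03 0.02 0.  ]
t: 15.1
tcp_pos: [0.4702, -0.136, 0.1376]
tool_rot: [0.465, -0.494, 0.54, -0.499]
wrist_force: [0.5, -0.2, -0.3]
opening: 0.0425
t 15.10 tcp [ 0.4702 -0.136   0.1376] F [ 0.46 -0.22 -0.29] T [ 0.01  0.06 -0.02] op 0.0425 q [-0.5  -0.05  2.16  0.03  0.96 -0.45]
[[-0.071  0.079  0.994]
 [-0.997 -0.014 -0.07 ]
 [ 0.008 -0.997  0.08 ]]
tool shift mm [-114.5    1.8    1.5] roll units -0.0657 yaw now -0.0706
```

```bash
python3 -m inch '0.5 -0.03 0 0 -0.022; 0.5 -0.04 0 0 -0.022; 0.5 -0.04 0 0 -0.022; 0.5 -0.008 0 0 0;0.5 0 0 0 0';  python3 -c "
from h import *
go(.480,-.0218,.0795,.067)"
```

```text
t: 15.6
tcp_pos: [0.4729, -0.0159, 0.1352]
tool_rot: [-0.501, 0.457, -0.507, 0.532]
wrist_force: [0.0, -0.2, 1.2]
opening: 0.0426
t 15.60 tcp [ 0.4729 -0.0159  0.1352] F [ 0.01 -0.17  1.19] T [ 0.03  0.05 -0.02] op 0.0426 q [-0.25 -0.09  2.2   0.01  0.95 -0.32]
[[ 0.068  0.083  0.994]
 [-0.997 -0.016  0.07 ]
 [ 0.022 -0.996  0.082]]
tool shift mm [ 5.2 56.2  2.1] roll units 0.0014 yaw now 0.0700
```

```bash
python3 -m inch '0.5 0.005 0.015 0.002 0; 0.5 0 0.02 0 0; 0.5 0 0.01 0 0; 0.5 0 0 0 0';  python3 -c "
from h import *
go(.480,-.0218,.0795,.067)"
```

```text
t: 16.0
tcp_pos: [0.4802, -0.0246, 0.089]
tool_rot: [-0.5, 0.457, -0.509, 0.532]
wrist_force: [-0.6, -0.2, 0.2]
opening: 0.0424
t 16.00 tcp [ 0.4802 -0.0246  0.089 ] F [-0.61 -0.17  0.18] T [ 0.05  0.06 -0.02] op 0.0424 q [-0.27  0.    2.2   0.01  0.85 -0.34]
[[ 0.066  0.085  0.994]
 [-0.998 -0.018  0.067]
 [ 0.023 -0.996  0.083]]
tool shift mm [-3.   9.4 -0.8] roll units 0.0002 yaw now 0.0675
```

```bash
python3 -m inch '0.4 -0.003 0.009 -0.0008 0; 0.25 0 0 0 0; 0.1 0 0 0 0; 0 0 0 0 0; 0 0 0 0 0; 0 0 0 0 0' 50;  python3 f.py 3; python3 -c "
from h import *
s=st();m=R.from_quat(s['tool_rot']).as_matrix();print(np.round(m.T,4))
for n in('top','side'):
    p=bot.read_camera(n);d=bot.look_for(p,'mould_p');print(n,[(round(x['score'],2),[round(float(v)) for v in x['rect']]) for x in d])"
```

```text
t: 16.6
tcp_pos: [0.4806, -0.023, 0.0803]
tool_rot: [-0.499, 0.456, -0.51, 0.531]
wrist_force: [0.7, 0.1, -1.8]
opening: 0.0126
mean [ 0.497 -0.168 -2.304 -0.06   0.008  0.01   0.481 -0.023  0.08 ] sd [0.17 0.2  0.44 0.01 0.01 0.01]
t 16.70 tcp [ 0.4806 -0.023   0.0803] F [ 0.52 -0.38 -2.87] T [-0.07 -0.01 -0.01] op 0.0122 q [-0.26  0.02  2.21  0.01  0.83 -0.33]
[[ 0.064  0.086  0.994]
 [-0.998 -0.019  0.066]
 [ 0.024 -0.996  0.085]]
[[ 0.0637 -0.9977  0.0242]
 [ 0.086  -0.0187 -0.9961]
 [ 0.9943  0.0656  0.0846]]
top [(0.95, [298, 188, 32, 53]), (0.93, [270, 262, 40, 49]), (0.78, [250, 183, 32, 36]), (0.69, [339, 254, 49, 56]), (0.62, [206, 182, 36, 53])]
side [(0.94, [157, 320, 80, 63]), (0.91, [233, 167, 27, 38]), (0.86, [227, 242, 72, 55]), (0.81, [125, 238, 85, 69]), (0.62, [216, 198, 62, 54])]
```

```bash
python3 -m inch '0 -0.001 0.0006 0.003 0.007; 0 -0.001 0.0005 0.003 0.007; 0 -0.001 0.0005 0.003 0.007; 0 -0.001 0.0005 0.003 0.007; 0 0 0 0 0';  python3 f.py 3
cat > g.py <<'E'
from h import *
s=st();m=R.from_quat(s['tool_rot']).as_matrix();p=s["tcp_pos"]
ty=-.0165+(p[0]-.6245)*.0095
print("yaw %.4f"%np.arctan2(m[1,2],m[0,2]),"y err mm %.1f"%((ty-p[1])*1e3),"heel x %.4f"%(p[0]+.125)); print("per mm x,y,z:",np.round(m.T,4).tolist())
E
python3 g.py
```

```text
t: 17.4
tcp_pos: [0.4883, -0.0184, 0.0803]
tool_rot: [0.489, -0.476, 0.52, -0.514]
wrist_force: [2.0, 0.4, -4.6]
opening: 0.0119
mean [ 0.819  0.143 -2.513  0.032 -0.172  0.014  0.488 -0.018  0.08 ] sd [0.86 0.22 1.5  0.02 0.1  0.04]
t 17.50 tcp [ 0.4883 -0.0185  0.0803] F [ 0.58 -0.09 -1.7 ] T [ 0.06 -0.1   0.06] op 0.0123 q [-0.24  0.04  2.18 -0.    0.84 -0.25]
[[ 0.006  0.069  0.998]
 [-1.    -0.019  0.008]
 [ 0.02  -0.997  0.069]]
yaw 0.0078 y err mm 0.7 heel x 0.6133
per mm x,y,z: [[0.0065, -0.9998, 0.0196], [0.0693, -0.0191, -0.9974], [0.9976, 0.0078, 0.0691]]
```

```bash
python3 -m inch '0 -0.0002 0.001 0.006 0; 0 -0.0002 0.001 0.008 0; 0 0 0.001 0.008 0; 0 0 0.0008 0.008 0; 0 0 0 0 0'; python3 g.py
```

```text
t: 18.0
tcp_pos: [0.5141, -0.0177, 0.0805]
tool_rot: [0.494, -0.48, 0.515, -0.51]
wrist_force: [2.0, -0.4, -3.6]
opening: 0.0122
t 18.00 tcp [ 0.5141 -0.0177  0.0805] F [ 2.03 -0.39 -3.58] T [ 0.01 -0.53 -0.02] op 0.0122 q [-0.23  0.11  2.11 -0.01  0.87 -0.23]
[[ 0.009  0.051  0.999]
 [-1.    -0.018  0.01 ]
 [ 0.019 -0.999  0.05 ]]
yaw 0.0099 y err mm 0.2 heel x 0.6391
per mm x,y,z: [[0.009, -0.9998, 0.0189], [0.0506, -0.0185, -0.9985], [0.9987, 0.0099, 0.0504]]
```

```bash
python3 -m inch '0 0 0.0012 0.008 0; 0 0 0.0012 0.01 0; 0 0 0.0012 0.01 0; 0 0 0.0012 0.01 0; 0 0 0.0005 0 0'; python3 g.py;python3 -c "
from h import *
p=bot.read_camera('side');save(p,'f.png',(190,140,180,140),4)"
```

```text
t: 18.5
tcp_pos: [0.5463, -0.0173, 0.0799]
tool_rot: [0.501, -0.486, 0.508, -0.505]
wrist_force: [3.7, 0.4, -2.3]
opening: 0.0121
t 18.50 tcp [ 0.5463 -0.0173  0.0799] F [ 3.67  0.36 -2.31] T [-0.   -0.55 -0.03] op 0.0121 q [-0.21  0.19  2.02 -0.02  0.9  -0.21]
[[ 0.012  0.025  1.   ]
 [-1.    -0.018  0.013]
 [ 0.018 -1.     0.025]]
yaw 0.0128 y err mm 0.0 heel x 0.6713
per mm x,y,z: [[0.0123, -0.9998, 0.0182], [0.0252, -0.0179, -0.9995], [0.9996, 0.0128, 0.025]]
```

View pics/f.png

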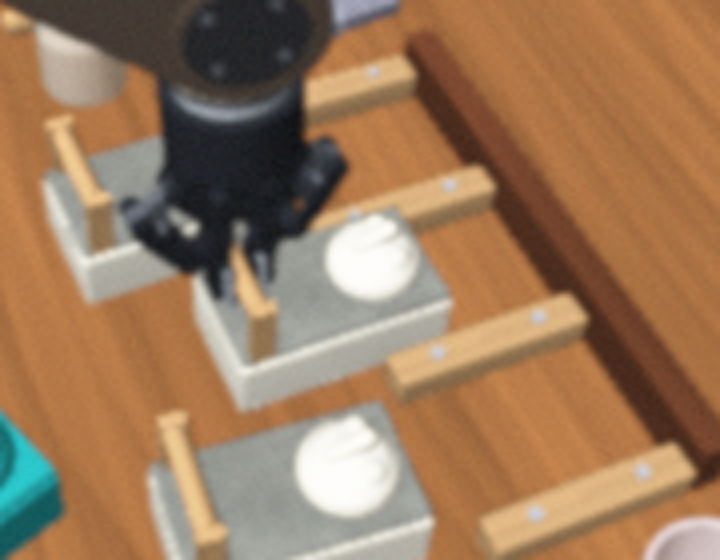

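The heavy mould is in the middle lane, flat, with a gap to the right rail (near its corner at ~(445,300) in the crop). I keep sliding.

```bash
python3 -m inch '0 0 0.0008 0.01 0.001; 0 0 0.0008 0.01 0; 0 0 0.0008 0.01 0; 0 0 0.0008 0.01 0; 0 0 0.0005 0.01 0; 0 0 0 0 0'; python3 g.py
```

```text
t: 19.15
tcp_pos: [0.5874, -0.0165, 0.08]
tool_rot: [0.509, -0.494, 0.5, -0.498]
wrist_force: [2.0, 0.1, -3.7]
opening: 0.0124
t 19.15 tcp [ 0.5874 -0.0165  0.08  ] F [ 1.99  0.09 -3.74] T [-0.02 -0.82 -0.04] op 0.0124 q [-0.19  0.28  1.9  -0.02  0.96 -0.19]
[[ 0.013 -0.004  1.   ]
 [-1.    -0.017  0.013]
 [ 0.017 -1.    -0.005]]
yaw 0.0127 y err mm -0.4 heel x 0.7124
per mm x,y,z: [[0.0128, -0.9998, 0.0174], [-0.0045, -0.0175, -0.9998], [0.9999, 0.0127, -0.0047]]
```

```bash
python3 f.py 3; python3 -m inch '0.35 0 0 0 0; 0.35 0 0 0 0; 0.35 0 0 0 0' 20; python3 f.py 4; python3 -m inch '0.1 0 0 0 0; 0 0 0 0 0; 0 0 0 0 0; 0 0 0 0 0' 20; python3 f.py 4; python3 g.py
```

```text
mean [ 2.602  0.171 -1.928 -0.021 -0.757 -0.01   0.587 -0.016  0.08 ] sd [0.73 0.37 1.31 0.   0.08 0.03]
t: 19.55
tcp_pos: [0.5855, -0.0162, 0.0793]
tool_rot: [0.509, -0.494, 0.499, -0.497]
wrist_force: [-0.3, -0.3, -0.2]
opening: 0.0297
mean [ 0.036 -0.234  0.358  0.028 -0.015 -0.002  0.586 -0.016  0.079] sd [0.24 0.33 0.97 0.03 0.03 0.03]
t: 20.1
tcp_pos: [0.5863, -0.0163, 0.0796]
tool_rot: [0.509, -0.494, 0.5, -0.498]
wrist_force: [0.8, -0.2, -0.3]
opening: 0.0133
mean [ 0.594  0.012 -0.601  0.03  -0.145  0.011  0.586 -0.016  0.08 ] sd [0.15 0.62 0.65 0.02 0.02 0.02]
t 20.25 tcp [ 0.5863 -0.0163  0.0796] F [ 0.43  0.46 -1.66] T [ 0.03 -0.12 -0.01] op 0.0130 q [-0.19  0.28  1.9  -0.02  0.96 -0.19]
[[ 0.013 -0.005  1.   ]
 [-1.    -0.017  0.013]
 [ 0.017 -1.    -0.005]]
yaw 0.0126 y err mm -0.6 heel x 0.7113
per mm x,y,z: [[0.0127, -0.9998, 0.0171], [-0.0049, -0.0172, -0.9998], [0.9999, 0.0126, -0.0051]]
```

```bash
python3 -m inch '0 0.0005 0.0003 0.008 0; 0 0 0.0005 0.01 0; 0 0 0.0005 0.01 0; 0 0 0.0005 0.005 0; 0 0 0.0003 0.002 0; 0 0 0 0 0'; python3 f.py 2;python3 g.py
```

```text
t: 20.85
tcp_pos: [0.6108, -0.0161, 0.0796]
tool_rot: [0.519, -0.503, 0.489, -0.488]
wrist_force: [1.8, -0.6, -1.8]
opening: 0.0126
mean [ 0.376 -1.001  0.082  0.03  -0.208 -0.003  0.611 -0.016  0.08 ] sd [1.39 0.39 1.87 0.01 0.27 0.01]
t 20.90 tcp [ 0.6108 -0.0161  0.0795] F [-1.01 -1.39  1.95] T [0.02 0.06 0.  ] op 0.0133 q [-0.18  0.35  1.82 -0.03  1.01 -0.18]
[[ 0.016 -0.045  0.999]
 [-1.    -0.017  0.015]
 [ 0.016 -0.999 -0.045]]
yaw 0.0150 y err mm -0.5 heel x 0.7358
per mm x,y,z: [[0.0157, -0.9998, 0.0158], [-0.0447, -0.0165, -0.9989], [0.9989, 0.0149, -0.045]]
```

```bash
python3 -m inch '0 0 0.0003 0.004 0; 0 0 0.0002 0.004 0; 0 0 0.0002 0.004 0'; python3 g.py; python3 -m inch '0 0 0.0001 0.002 0'; python3 -m inch '0 0 0.0001 0.002 0'; python3 g.py
```

```text
t: 21.2
tcp_pos: [0.6167, -0.0159, 0.0792]
tool_rot: [0.524, -0.508, 0.483, -0.483]
wrist_force: [-9.3, 0.8, 7.1]
opening: 0.0129
t 21.20 tcp [ 0.6167 -0.0159  0.0792] F [-9.27  0.76  7.1 ] T [-0.05  1.25 -0.03] op 0.0129 q [-0.18  0.37  1.79 -0.03  1.04 -0.18]
[[ 0.017 -0.066  0.998]
 [-1.    -0.016  0.016]
 [ 0.015 -0.998 -0.066]]
yaw 0.0161 y err mm -0.7 heel x 0.7417
per mm x,y,z: [[0.0171, -0.9997, 0.0153], [-0.066, -0.0164, -0.9977], [0.9977, 0.0161, -0.0662]]
t: 21.3
tcp_pos: [0.6171, -0.0159, 0.0793]
tool_rot: [0.526, -0.509, 0.481, -0.482]
wrist_force: [-7.1, -1.6, 5.6]
opening: 0.0132
t: 21.4
tcp_pos: [0.6172, -0.0159, 0.0792]
tool_rot: [0.528, -0.511, 0.48, -0.48]
wrist_force: [-9.5, 0.1, 6.7]
opening: 0.0132
t 21.40 tcp [ 0.6172 -0.0159  0.0792] F [-9.54  0.09  6.75] T [-0.12  1.21 -0.06] op 0.0132 q [-0.18  0.38  1.78 -0.03  1.06 -0.18]
[[ 0.018 -0.079  0.997]
 [-1.    -0.016  0.017]
 [ 0.015 -0.997 -0.079]]
yaw 0.0167 y err mm -0.7 heel x 0.7422
per mm x,y,z: [[0.0179, -0.9997, 0.0151], [-0.0785, -0.0165, -0.9968], [0.9968, 0.0167, -0.0788]]
```

```bash
python3 -c "
from h import *
p=bot.read_camera('side');save(p,'g.png',(230,140,160,120),5)"
```

```text
(no output)
```

View pics/g.png

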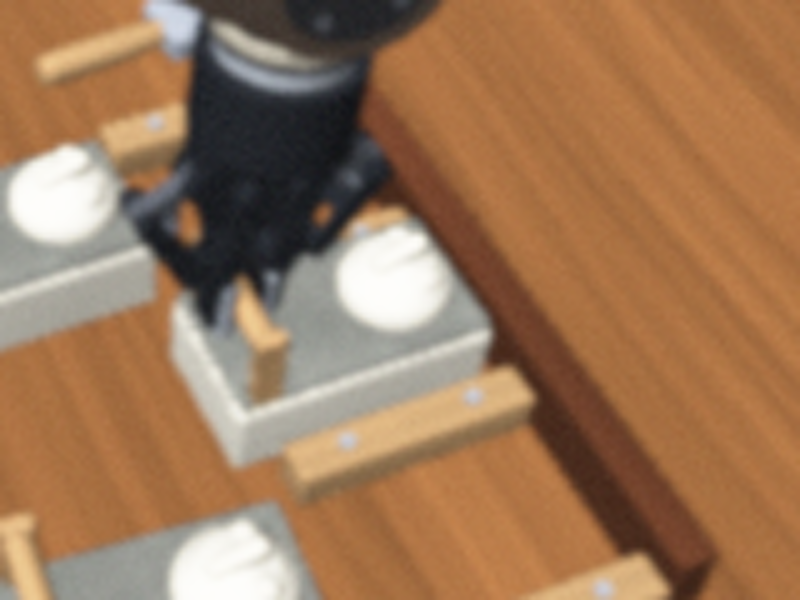

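Run:
```python
from fit import *
p=bot.read_camera("side")
print("corner z52",np.round(ray(p,328,207,.052),4))
print("near bottom corner",np.round(ray(p,230+240/5,140+466/5,0),4))
for hx in(.742,.7545):
    x=np.array([hx-.07,-.0155,.012])
    print(hx,"pred corner",proj(p,place(np.array([[.07,-.04,.052],[-.07,-.04,0],[-.07,-.04,.052]]),x)).round(1).tolist())
print("stop face top edge at y=-.056:",proj(p,place(np.array([[.13,-.04,.045],[.13,-.118,.045],[.13,-.071,.026]]),[.6245,-.0165,.0095])).round(1).tolist())
q=bot.read_camera("top")
for n,pp in(("top",q),("side",p)):
    x0=np.array([.675,-.016,.01]);s=sil(pp,"mould_p",x0)
    if s: print(n,fit([(pp,s[1].astype(float))],MOULD,x0))
    r=[d["mask"].astype(float) for d in bot.silhouettes(pp,"stop")[:1]]
    if r: print("stop",fit([(pp,r[0])],RACK[-1:],np.array([.6245,-.0165,.0095])))
save(q,'h.png',(190,110,160,120),5)
```

```text
corner z52 [ 0.7367 -0.0617  0.052 ]
near bottom corner [ 0.6076 -0.0559  0.    ]
0.742 pred corner [[328.6, 204.2], [276.2, 234.0], [277.5, 221.6]]
0.7545 pred corner [[333.0, 202.8], [280.8, 232.4], [282.3, 220.0]]
stop face top edge at y=-.056: [[332.6, 204.8], [349.6, 228.6], [337.7, 218.6]]
stop (array([ 0.62373397, -0.01540879,  0.01372402]), np.float64(0.46327856792545363))
side (array([ 0.67350403, -0.01631145,  0.02431584]), np.float64(0.19295165849397888))
stop (array([ 0.62587506, -0.01472246, -0.00998232]), np.float64(0.281240860890569))
```

View pics/h.png

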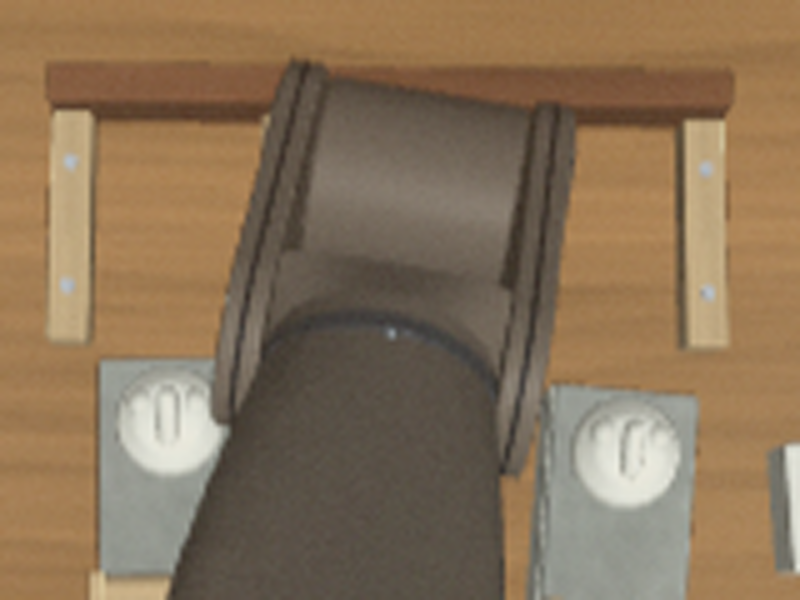

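The mould's heel is still about 12 mm short of the stop: the fit puts it at x≈.742 and the stop at ≈.7545. Downward pressure had it sticking, so I unload a little and push on.

```bash
python3 -m inch '0 0 -0.0012 0.001 0'; python3 -m inch '0 0 -0.0008 0.004 0'; python3 g.py; python3 -m inch '0 0 -0.0005 0.004 0';  python3 g.py
```

```text
t: 21.85
tcp_pos: [0.6174, -0.0159, 0.0795]
tool_rot: [0.528, -0.511, 0.479, -0.48]
wrist_force: [0.1, -0.3, -4.4]
opening: 0.0129
t: 21.95
tcp_pos: [0.6197, -0.0157, 0.0792]
tool_rot: [0.529, -0.513, 0.478, -0.479]
wrist_force: [-6.4, -1.1, 2.1]
opening: 0.0131
t 21.95 tcp [ 0.6197 -0.0157  0.0792] F [-6.43 -1.15  2.1 ] T [-0.07  0.67 -0.05] op 0.0131 q [-0.18  0.39  1.77 -0.04  1.07 -0.18]
[[ 0.018 -0.085  0.996]
 [-1.    -0.016  0.017]
 [ 0.015 -0.996 -0.086]]
yaw 0.0167 y err mm -0.9 heel x 0.7447
per mm x,y,z: [[0.018, -0.9997, 0.0146], [-0.0854, -0.0161, -0.9962], [0.9962, 0.0167, -0.0857]]
t: 22.05
tcp_pos: [0.6224, -0.0155, 0.0792]
tool_rot: [0.53, -0.514, 0.476, -0.477]
wrist_force: [-6.6, -0.4, 5.2]
opening: 0.0131
t 22.05 tcp [ 0.6224 -0.0155  0.0792] F [-6.59 -0.39  5.21] T [-0.05  0.97 -0.05] op 0.0131 q [-0.18  0.39  1.76 -0.04  1.07 -0.17]
[[ 0.018 -0.091  0.996]
 [-1.    -0.016  0.017]
 [ 0.014 -0.996 -0.091]]
yaw 0.0169 y err mm -1.0 heel x 0.7474
per mm x,y,z: [[0.0182, -0.9997, 0.0143], [-0.0905, -0.0159, -0.9958], [0.9957, 0.0168, -0.0908]]
```

```bash
for i in 1; do python3 -m inch '0 0.0003 -0.0009 0.004 0'; done; python3 -m inch '0 0.0003 -0.0008 0.003 0';  python3 -m inch '0 0 -0.0006 0.003 0'
```

```text
t: 22.15
tcp_pos: [0.6253, -0.0156, 0.0792]
tool_rot: [0.531, -0.515, 0.475, -0.476]
wrist_force: [-4.8, 0.4, -0.3]
opening: 0.0132
t: 22.25
tcp_pos: [0.6263, -0.0154, 0.0791]
tool_rot: [0.533, -0.517, 0.472, -0.475]
wrist_force: [-10.9, 0.1, 4.1]
opening: 0.013
t: 22.35
tcp_pos: [0.6263, -0.0152, 0.079]
tool_rot: [0.536, -0.52, 0.469, -0.472]
wrist_force: [-12.5, -0.1, 7.6]
opening: 0.013
```

```bash
python3 -m inch '0 0 -0.0012 0.0005 0'; python3 -m inch '0 0 -0.0012 0.003 0';  python3 -m inch '0 0 -0.0012 0.003 0'; python3 g.py
```

```text
t: 22.45
tcp_pos: [0.6261, -0.0151, 0.0791]
tool_rot: [0.536, -0.521, 0.469, -0.471]
wrist_force: [1.4, -1.4, -4.5]
opening: 0.0128
t: 22.55
tcp_pos: [0.6262, -0.0148, 0.0789]
tool_rot: [0.538, -0.523, 0.466, -0.469]
wrist_force: [-13.5, -0.7, 6.3]
opening: 0.013
t: 22.65
tcp_pos: [0.6261, -0.0149, 0.0789]
tool_rot: [0.541, -0.526, 0.463, -0.466]
wrist_force: [-11.7, -1.9, 5.7]
opening: 0.0132
t 22.65 tcp [ 0.6261 -0.0149  0.0789] F [-11.69  -1.93   5.68] T [-0.24  1.65 -0.05] op 0.0132 q [-0.17  0.42  1.72 -0.04  1.13 -0.17]
[[ 0.02  -0.138  0.99 ]
 [-1.    -0.014  0.018]
 [ 0.011 -0.99  -0.138]]
yaw 0.0181 y err mm -1.6 heel x 0.7511
per mm x,y,z: [[0.0196, -0.9997, 0.0109], [-0.1376, -0.0135, -0.9904], [0.9903, 0.0179, -0.1378]]
```

```bash
python3 -m inch '0 0.0005 -0.0018 0.001 0'; python3 -m inch '0 0 -0.0020 0.0035 0';  python3 -m inch '0 0 -0.0022 0.0035 0'; python3 g.py
```

```text
t: 22.75
tcp_pos: [0.6261, -0.015, 0.0792]
tool_rot: [0.542, -0.527, 0.461, -0.465]
wrist_force: [-1.5, 0.5, -3.8]
opening: 0.0134
t: 22.85
tcp_pos: [0.6262, -0.0148, 0.0791]
tool_rot: [0.544, -0.529, 0.458, -0.462]
wrist_force: [-14.7, -1.1, 2.0]
opening: 0.0134
t: 22.95
tcp_pos: [0.626, -0.0148, 0.0791]
tool_rot: [0.547, -0.532, 0.454, -0.459]
wrist_force: [-12.1, -2.5, 1.0]
opening: 0.0127
t 22.95 tcp [ 0.626  -0.0148  0.0791] F [-12.12  -2.52   0.95] T [-0.3   1.53 -0.06] op 0.0127 q [-0.17  0.44  1.71 -0.04  1.16 -0.17]
[[ 0.02  -0.166  0.986]
 [-1.    -0.012  0.019]
 [ 0.009 -0.986 -0.166]]
yaw 0.0188 y err mm -1.7 heel x 0.7510
per mm x,y,z: [[0.0203, -0.9998, 0.0091], [-0.1659, -0.0124, -0.9861], [0.9859, 0.0185, -0.1661]]
```

```bash
python3 -m inch '0.4 0 0 0 0; 0.4 0 0 0 0; 0.4 0 0 0 0; 0.4 0 0 0 0'; python3 f.py 3; python3 -m inch '0.4 0 -0.02 0 0; 0.4 0 -0.03 0 0; 0.4 0 -0.04 0 0; 0.4 0 -0.04 0 0; 0.4 0 0 -0.045 0; 0.4 0 0 -0.045 0; 0.4 0 0 -0.045 0; 0.4 0 0 0 0'; python3 g.py
```

```text
t: 23.35
tcp_pos: [0.6297, -0.0149, 0.0799]
tool_rot: [0.546, -0.53, 0.457, -0.461]
wrist_force: [-0.4, 0.4, -0.0]
opening: 0.0341
mean [-0.179 -0.202 -0.02  -0.007 -0.099  0.017  0.63  -0.015  0.08 ] sd [0.24 0.44 0.31 0.01 0.01 0.01]
t: 24.25
tcp_pos: [0.5149, -0.0158, 0.2346]
tool_rot: [0.545, -0.529, 0.457, -0.462]
wrist_force: [-1.2, 0.0, 0.0]
opening: 0.0339
t 24.25 tcp [ 0.5149 -0.0158  0.2346] F [-1.19  0.    0.05] T [ 0.01 -0.12  0.02] op 0.0339 q [-0.21  0.02  1.89 -0.05  1.38 -0.21]
[[ 0.021 -0.155  0.988]
 [-1.    -0.013  0.019]
 [ 0.01  -0.988 -0.155]]
yaw 0.0194 y err mm -1.8 heel x 0.6399
per mm x,y,z: [[0.021, -0.9997, 0.0099], [-0.1547, -0.013, -0.9879], [0.9877, 0.0192, -0.155]]
```

```bash
python3 -m inch '0.4 -0.045 0 0 0; 0.4 -0.045 0 0 0; 0.4 -0.045 0 0 0; 0.4 -0.045 0 0 0; 0.4 -0.045 0 0 0; 0.4 -0.045 0 0 0; 0.4 -0.045 0 0 0; 0.4 0 0 0 0'; sed -i 's/(268,211),/(271,165),/' m.py; python3 m.py; python3 g.py
```

```text
t: 25.05
tcp_pos: [0.5137, 0.3107, 0.2359]
tool_rot: [0.539, -0.528, 0.463, -0.465]
wrist_force: [0.7, -0.2, 0.5]
opening: 0.0341
('top',) [0.5405 0.0988 0.0238] 0.042
('side',) [0.5391 0.0977 0.0355] 0.069
('top', 'side') [0.5402 0.0982 0.0228] 0.117
('top',) [ 0.6836 -0.0132 -0.0166] 0.084
('side',) [ 0.6836 -0.0116  0.0198] 0.102
('top', 'side') [ 0.6829 -0.0128 -0.0075] 0.189
('top',) [ 0.5278 -0.1377 -0.0657] 0.081
('top', 'side') [ 0.5278 -0.1377 -0.0657] 0.081
rack top [ 0.6236 -0.0157  0.0093] 0.123
rack side [ 0.6236 -0.0177  0.0132] 0.226
t 25.55 tcp [0.5144 0.3048 0.2359] F [0.06 0.7  0.11] T [-0.03 -0.07 -0.01] op 0.0339 q [0.35 0.19 1.71 0.04 1.38 0.33]
[[ 0.007 -0.138  0.99 ]
 [-1.    -0.011  0.005]
 [ 0.01  -0.99  -0.138]]
yaw 0.0052 y err mm -322.3 heel x 0.6394
per mm x,y,z: [[0.0066, -0.9999, 0.01], [-0.1384, -0.0108, -0.9903], [0.9904, 0.0052, -0.1385]]
```

View pics/ov0.png

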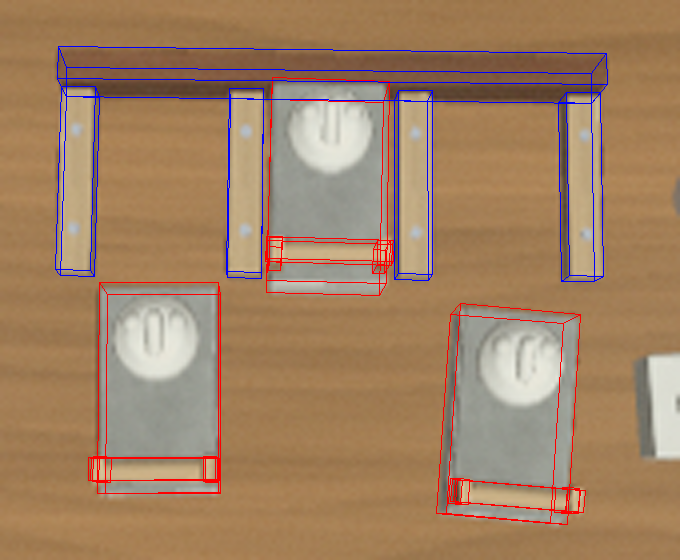

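The overlay shows the heavy mould home at the stop (top edge ~y=80 in the picture, heel x≈.753, stop x≈.7536) and square between the rails. The light ones are within 2 mm of their starts, so I hand in.

```bash
python3 -m inch '0.4 0 0 0 0; 0.4 0 0 0 0; 0.4 0 0 0 0'; python3 -c "
from rig import bot
print(bot.close_job())"
```

```text
t: 25.85
tcp_pos: [0.5147, 0.3037, 0.2361]
tool_rot: [0.537, -0.53, 0.466, -0.463]
wrist_force: [-0.6, -0.6, 0.2]
opening: 0.0341
the job is handed in; nothing more can be done
None
```

The wet mould was the middle one. I slid it along its lane to the back stop, let go of it there, and handed the job in at 25.9 s; no verdict is reported.

- **Hefting:** I raised each bar 6 to 8 mm, left to right, and read 3.5 N, 6.3 N and 3.3 N. The middle mould stands out clearly.
- **Sliding:** About 12 mm short of the stop, the mould stuck because the gripper was pressing down on it. I eased that pressure and went on.
- **Pressing on the stop:** The last pushes of 12 to 15 N no longer moved the mould. After sliding friction, I estimate 5 to 9 N on the stop; this force was not measured directly.
- **Heavy mould, last check:** The final images put its far edge at x ≈ 0.753 m and the stop face at ≈ 0.7536 m, within the 4 mm limit.
- **Squareness:** The top view put the heavy mould at -0.017 rad and the side view at +0.020 rad, against the rack's 0.009. They disagree slightly, but both are inside the 0.07 limit.
- **Light moulds and the rest:** Both light moulds lie within about 2 mm of where they started; for the right one only the top view gave a fit. The gripper is clear of everything. I did not re-measure the bystanders, but the arm never went near them at their height.
- **Tool tilt:** The tool drifted to a lean of up to 0.17 rad, which the moves cannot correct. It did no visible harm.

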